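Heatsink onto the sloping assembly rest

ROBOT

A 6-joint arm with a two-finger parallel gripper is mounted at the origin on the work surface. World frame = base frame: x ahead of the robot, y to its left, z up, the work surface at z = 0. Lengths are in m, angles in degrees, forces in N, time in s.
With the tool pointing down it reaches from about 0.375 to 0.9 m from the base axis. Payload 3.1 kg.
Tool frame: the origin (TCP) lies on the centre line of the jaws, within the pads' length; the fingertips stand 19 mm ahead of it and the grasp point (between the pads) is the TCP (tips_ahead is the distance from the TCP to the fingertips, in m); z points along the fingers, y is the line along which they close (so a half turn about z gives the same grasp; the last joint's range is limited). The gripper opens to 87 mm and grips with 3 to 60 N. Pads are 19 mm wide; open, the fingers measure 117 mm over their backs; the gripper's body (75 mm by 190 mm) begins 51 mm behind the grasp point.
Start: joints at [-83.738, 30.224, 82.088, -0, 67.689, -10.227], TCP at [0.177, -0.599, 0.242] pointing down, gripper open.
Joint ranges: [-176.69, 176.69], [-43.24, 126.21], [12.49, 139.97], [-82, 262], [0, 151.66], [-163.58, 163.58]. Speed limits (degrees/s): [159.86, 159.86, 180, 180, 180, 180].

INTERFACE

Orientations are given as a 3x3 rotation matrix whose columns are the frame's x, y, z axes.
In Python, from rig import read_state, capture, hand_in, trace, landmark_of, tips_ahead gives the robot as it stands.
- The arm moves only by the shell command python3 -m jog 'ROWS'. ROWS is JSON, a list of rows, each an object of numbers: "tx", "ty", "tz": the shift along the tool's x, y, z in cm; "roll": the turn about the tool's z in rad; "jaw": the opening, from 0 (shut) to 1 (fully open). A call has 1 to 8 rows; each row shifts and turns the commanded pose from where the row before left it, along the tool's axes as they then stand; what a row does not reach is not made up. A row lasts 1/10 s, in which the tool goes at most 50 mm and 8.59 degrees, less where a joint would pass 70% of its speed; a pose out of reach is approached as far as the arm can. A call with a gripper value outside its range is refused whole. The fingers move at their own pace and stop on an object; the grip force is fixed at half the most. Time passes only in rows, so rows that do not move let the fingers close. It gives the time, the measured TCP pose, the force, the opening and the grip force at its end, in the units of the state.
- read_state(): the state, without advancing time (a new reading comes with each control period).
- capture(name): name is "scene" or "top" or "wrist"; returns a dict with "img" (384x512x3 uint8, red, green, blue), "vertical_fov" (degrees; the focal length in pixels is half the picture's height over the tangent of half this angle, whatever the lens; pixels are square), "cx", "cy" (the principal point, pixels), "k1" (the pictures are not rectified: a ray, as slopes to the right and down, at radius r is drawn at 1 + k1 r^2 times it, then the intrinsics apply), "cam_to_world" (4x4, takes a point from camera to world coordinates); the wrist camera has in their place "tool_from_camera" (4x4, takes a point from camera to tool coordinates, whose origin is the TCP and whose axes are the flange's). Camera axes: x right, y up, looking along -z (the intrinsics and any distortion apply to the point x, -y, -z); pixel columns grow to the right and rows downward; lengths in m; the calibration is good to about 2 mm. A picture is of the moment at which its call begins: read the wrist's pose just before it. There is no depth.
- hand_in(): hands the job in; it is judged then, once.
Trained networks look in the newest picture that a camera, given by its name, has taken for a name from the list of things; names that differ only in an ending like _2 or _b are one class to them, and where a whole thing is asked for, a point or a joint stands for the part that bears it (a point fixed in the world has none). Each returns a list of dicts, best first, with "p" (0 to 1); they miss things now and then, are a little off and sometimes report something else, mostly with a low value. They report only what shows in the picture. A call takes as long as a camera call. They do not tell look-alikes from the thing itself.
- trace(camera, thing): "pixels" (384x512 bool, what is visible of it) and "bbox" ([left, top, width, height] in pixels, round what is visible of it).
- landmark_of(camera, thing): "point" ([row, column] in pixels: a listed point, or the origin of a listed thing).
The state is a dict: "time_s": time; "joint_positions": joint angles; "qvel": joint speeds; "tau": joint torques, N m; "position": TCP position; "tcp_rot": TCP orientation; "force": force on the tool from outside, world axes, zero at the start; "moment": the same for the moment, N m; "opening": opening from 0.0 (shut) to 1.0 (fully open); "grasp_force": force on a finger pad.
Only numpy, scipy, OpenCV 4.12 (cv2) and the standard library are available. Lean on these libraries where they do the work, as an engineer would, in place of code of your own. Each camera call takes 0.05 s, during which the arm holds its last target. There are 200 camera calls.

TASK

Take the finned heatsink out of its slot in the white packing tray and lay it, fins up, on the narrow sloping rail of the steel stand: lengthwise along the rail, between the two end stops, flat on the rail and centred across it. The tray slot and the end stops leave no room for the fingers on the same sides, so put it down on the clear mat on the way and take it again the other way round. Set it down gently, never drop it, and leave the other things where they are.

Things in the scene. Friction and masses are not known exactly. Their poses are not given: they have to be found in the camera images.
- heatsink: Finned aluminium heatsink, 60 long (x) x 40 wide (y) x 34 high (z), about 0.12 kg: a 10 mm base plate with five 3 mm fins, 24 high, running along x, the outermost flush with the long sides. Origin: centre of the underside. Starts fins up in one of the tray's two slots, x along the slot, underside on the slot floor, 6 mm above the bench. It may end either way round.
- tray: White packing tray, fixed, 160 (x) x 134 (y) x 40 high, with two open-topped slots along x, at y = -30 and +30 mm, each 140 long, 46 wide, floor 6 mm above the bench, walls level with the heatsink's top. The heatsink has 3 mm to the walls on its long sides, 30 mm or more free at each end. Origin: centre of the underside. Tray and stand are left and right of the robot, either way round.
- stand: Dark steel stand, fixed: base plate 130 (x) x 90 (y) x 10 and a post 24 square that carries the rail. Origin: centre of the underside. Its -x side looks roughly to the robot. The mat between stand and tray, 0.47 m ahead of the robot on its centre line (x = 0.47, y = 0), is always clear, 70 mm to every side, for putting things down.
- rest: Steel rail fixed on the stand, 26 wide (y), 12 thick, sloping 0.35 rad, low end at the stand's -x side. Origin: on its upper face, midway between the stops, 110 mm above the bench; x points up the slope, y level across, z square to the face. End stops: plates 40 wide (y), 10 thick, 33 high above the rail, inner faces at x = -36 and +36 mm. Both sides are open.
- block: Plain solid aluminium block without fins, 45 x 40 x 24 high, in the tray's other slot; leave it. Origin: centre of the underside.
- board: Green circuit board with components, 70 (x) x 105 (y), 26 high, beyond the work area. Origin: centre of the underside.
- spool: Small solder spool standing on its flange, 54 across, 40 high, on the mat ahead of the clear spot. Origin: centre of the underside.
- jar: Clear screw-top jar, 52 across, 65 high. Origin: centre of the underside.
- driver: Screwdriver, 170 long, lying on the mat at the left edge of the work area. Origin: middle of its length, under it.
- can: Aluminium can, 60 across, 75 high. Origin: centre of the underside.
- brush: Small brush, 160 long, lying on the mat at the right edge of the work area. Origin: middle of its length, under it.
Things that resemble listed ones, but are neither listed nor needed, are in the scene too. Leave any orange look-alike of the stand alone.

How it is judged (in metres and radians):
At the end, for the whole second after the job is handed in: The heatsink rests still on the rail, fins up: flat on it (3 mm, 0.07 rad), within 8 mm of centred across it and 9 mm of midway between the stops, lengthwise within 0.2 rad (either way round). The other loose things are within 30 mm of where they were (x of heatsink in the frame of rest between -0.009 and 0.009 m and y of heatsink in the frame of rest between -0.008 and 0.008 m and z of heatsink in the frame of rest between -0.003 and 0.003 m and angle between the z axis of heatsink and the z axis of rest, either way round below 0.07 rad and angle between the x axis of heatsink and the x axis of rest, either way round below 0.2 rad and angle between heatsink's own z axis and vertical below 0.6 rad and contact force between heatsink and rest above 0.2 N and linear speed of heatsink below 0.01 m/s and angular speed of heatsink below 0.1 rad/s and distance of each of block, board, spool, jar, driver, can, brush from where it was at the start of the episode below 0.03 m); the robot touches nothing.
It fails at once if the heatsink is dropped or thrown (moves faster than 0.6 m/s while no finger touches it) (linear speed of heatsink above 0.6 m/s and contact force between the fingers and heatsink below 0.05 N).
It fails at once if another loose thing is pushed more than 30 mm from its place (distance of any of block, board, spool, jar, driver, can, brush from where it was at the start of the episode above 0.03 m).
It also fails if it takes over 61 s, if anything falls off the work surface, if the arm or the gripper's body presses on something with over 40 N, if the wrist force passes 120 N, or if a joint passes its speed limit or range.

## Working session

There is one attempt and no reset: what is moved stays moved. The work goes in short steps, Python scripts to look and compute and a shell command to move; the robot and the scene stay as the last step left them, time stands still between calls to the robot, and variables do not carry over. Pictures are saved under pics/ and viewed, at most 10 in all, crops included, and the job is handed in when it is done.

```bash
mkdir -p pics; ls
cat > h.py <<'E'
import numpy as np, cv2
from rig import *
def K(c):
    f=192/np.tan(np.radians(c["vertical_fov"])/2); return f
def ray(c,rc,T=None):
    """pixel (row,col)-> origin, dir world"""
    f=K(c); d=np.array([(rc[1]-c["cx"])/f,(rc[0]-c["cy"])/f]); u=d.copy()
    for _ in range(20): u=d/(1+c["k1"]*(u@u))
    T=c["cam_to_world"] if T is None else T
    T=np.array(T); v=T[:3,:3]@np.array([u[0],-u[1],-1]); return T[:3,3],v/np.linalg.norm(v)
def atz(c,rc,z,T=None):
    o,v=ray(c,rc,T); return o+v*(z-o[2])/v[2]
def proj(c,p,T=None):
    T=np.array(c["cam_to_world"] if T is None else T); q=T[:3,:3].T@(np.array(p)-T[:3,3])
    u=np.array([q[0],-q[1]])/-q[2]; u=u*(1+c["k1"]*(u@u)); f=K(c); return np.array([c["cy"]+f*u[1],c["cx"]+f*u[0]])
def tri(rays):
    A=0;b=0
    for o,v in rays:
        P=np.eye(3)-np.outer(v,v); A=A+P; b=b+P@o
    x=np.linalg.solve(A,b); return x,[np.linalg.norm((np.eye(3)-np.outer(v,v))@(x-o)) for o,v in rays]
def wT(c,s):
    T=np.eye(4);T[:3,:3]=np.array(s["tcp_rot"]);T[:3,3]=s["position"]; return T@np.array(c["tool_from_camera"])
E
cat > a.py <<'E'
from h import *
np.set_printoptions(precision=3,suppress=True)
s=read_state(); print(s)
cs={}
for n in ["scene","top"]:
    c=capture(n); cs[n]=c; cv2.imwrite(f"pics/{n}0.png",cv2.resize(c["img"][:,:,::-1],(768,576)))
    print(n,{k:v for k,v in c.items() if k!="img"})
    for t in ["heatsink","tray","stand","rest","block"]:
        print(n,t,[(round(d["p"],2),np.round(d["point"],1)) for d in landmark_of(n,t)][:4],[(round(d["p"],2),d["bbox"]) for d in trace(n,t)][:4])
import pickle; pickle.dump(cs,open("cs.pkl","wb"))
E
python3 a.py
```

```text
pics
{'time_s': 0.0, 'joint_positions': array([-83.735,  30.28 ,  82.158,  -0.   ,  67.687, -10.229]), 'qvel': array([-0.038, -0.082,  0.001,  0.01 ,  0.084,  0.081]), 'tau': array([ -0.   , -44.004, -17.659,   0.063,   0.058,  -0.   ]), 'position': array([ 0.177, -0.599,  0.241]), 'tcp_rot': array([[ 0.959,  0.284, -0.   ],
       [ 0.284, -0.959,  0.002],
       [ 0.   , -0.002, -1.   ]]), 'force': array([-0.   , -0.522, -0.159]), 'moment': array([-0.033,  0.023, -0.018]), 'grasp_force': 0.0, 'opening': 1.0001146138899146}
scene {'vertical_fov': 42.55056222638495, 'cx': 256.040295278599, 'cy': 188.36535432135054, 'k1': 0.028395968393816556, 'cam_to_world': array([[ 0.579, -0.425,  0.696,  1.627],
       [ 0.815,  0.305, -0.492, -0.756],
       [-0.004,  0.852,  0.524,  0.93 ],
       [ 0.   ,  0.   ,  0.   ,  1.   ]])}
scene heatsink [(0.79, array([241. , 171.4])), (0.31, array([232.5, 190. ]))] [(0.52, [161.5, 224.5, 16.9, 19.6])]
scene tray [(0.98, array([236.5, 181.8]))] [(0.65, [150.3, 210.3, 63.7, 50.9]), (0.62, [161.9, 225.1, 17.7, 16.8])]
scene stand [(0.85, array([196.9, 30
[... 1001 characters left out ...]
y [(0.63, array([198.1, 345.3]))] [(0.91, [324.2, 172.2, 49.0, 54.8])]
top stand [(0.82, array([268.4, 112.2])), (0.82, array([245. , 240.2])), (0.7, array([191., 207.])), (0.16, array([190.3, 200.9]))] [(0.96, [219.0, 222.1, 39.1, 47.2]), (0.88, [190.8, 171.3, 30.9, 42.6]), (0.77, [81.6, 249.0, 45.7, 45.5]), (0.57, [162.4, 234.0, 35.2, 37.4])]
top rest [(0.86, array([255.8, 169.7])), (0.75, array([189.5, 201.3])), (0.7, array([268.9,  99.2])), (0.59, array([249., 236.]))] [(0.78, [224.1, 234.1, 25.0, 33.9]), (0.74, [190.1, 172.5, 18.6, 37.7]), (0.66, [86.1, 254.5, 19.7, 39.7])]
top block [(0.74, array([198.2, 336.1]))] [(0.72, [334.0, 192.7, 13.9, 15.4]), (0.72, [229.6, 107.4, 34.5, 29.1])]
```

View pics/top0.png

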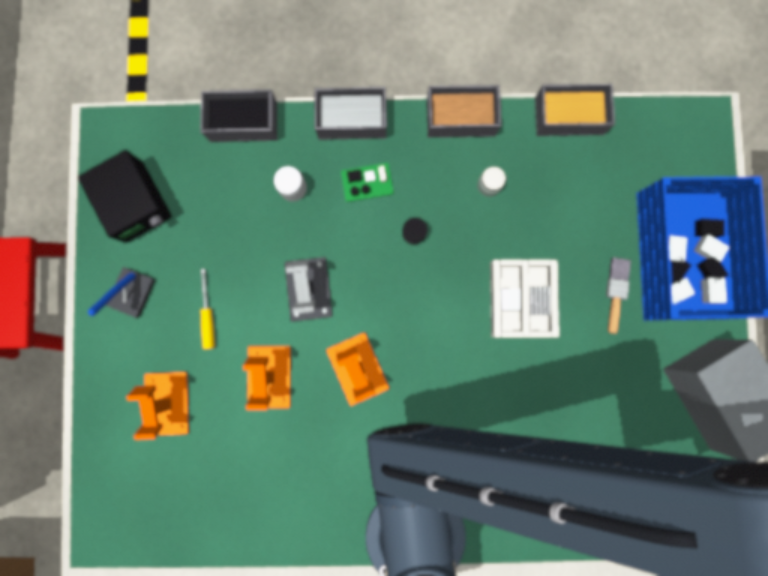

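View pics/scene0.png

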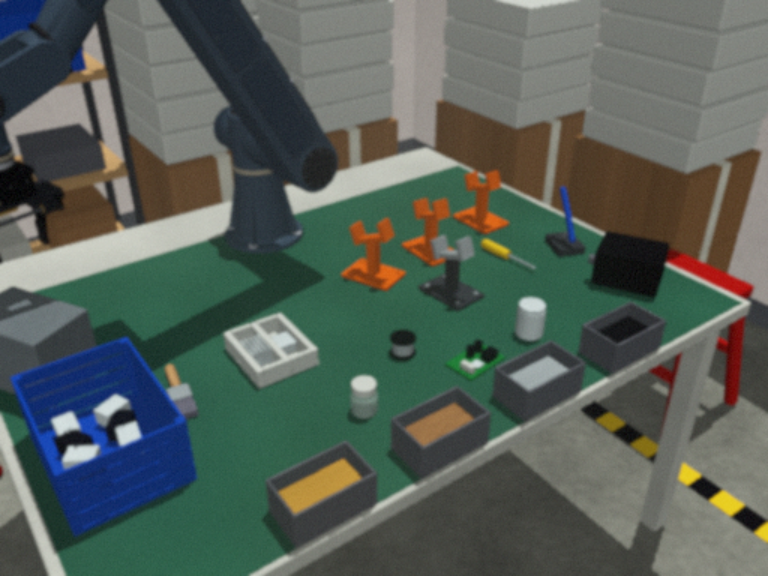

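The scene picture is (at the original 512x384 scale) consistent with the top one. What could be taken for the heatsink: 
- **Heatsink:** the finned thing in the tray's right slot, top (row 200, col 359), chosen because it has fins.
- **Not it:** the plain block in the left slot, top (200, 341), and the grey bin contents further away.
- **Stand:** the dark one at top (192, 205). The orange look-alikes at (247, 239), (251, 179) and (268, 108) are left alone.

Next I get rough positions and a close crop for the check.

```bash
cat > b.py <<'E'
from h import *
import pickle
np.set_printoptions(precision=3,suppress=True)
cs=pickle.load(open("cs.pkl","rb")); t=cs["top"]; s=cs["scene"]
print("hs",tri([ray(t,(200,359.5)),ray(s,(235,169))]), atz(t,(200,359.5),.04))
print("block",atz(t,(199,340),.03))
print("tray",atz(t,(199,349),.04))
print("stand top-ish",atz(t,(192,205),.11),atz(t,(192,205),.0), "rest lm",tri([ray(t,(189.5,201.3)),ray(s,(168.4,300.5))]))
a=cv2.resize(t["img"][165:235,300:395],None,fx=4,fy=4,interpolation=2); b=cv2.resize(t["img"][155:225,175:270],None,fx=4,fy=4,interpolation=2)
cv2.imwrite("pics/crop.png",np.hstack([a,b])[:,:,::-1])
E
python3 b.py
```

```text
hs (array([ 0.486, -0.275,  0.021]), [np.float64(0.0013215331403521721), np.float64(0.0013215331403522875)]) [ 0.486 -0.269  0.04 ]
block [ 0.491 -0.21   0.03 ]
tray [ 0.49  -0.236  0.04 ]
stand top-ish [0.515 0.205 0.11 ] [0.523 0.219 0.   ] rest lm (array([0.521, 0.213, 0.111]), [np.float64(0.0022991469071356203), np.float64(0.002299146907135651)])
```

View pics/crop.png

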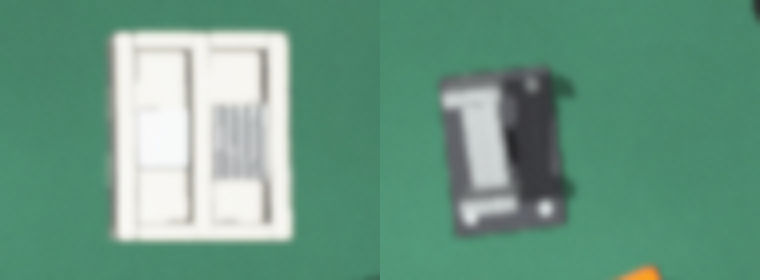

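The left half of the crop confirms the choice: the finned heatsink is in the right slot (zoomed 240,142) and the plain block in the left (162,135). The right half shows the dark stand, with its rail at (485,140) running roughly along world x. I'll move above the tray.

```bash
python3 -m jog '[{"tz":-4},{"tx":3.5,"ty":-2.1,"tz":-2},{"tx":3.5,"ty":-2.1},{"tx":3.5,"ty":-2.1},{"tx":3.5,"ty":-2.1},{"tx":3.5,"ty":-2.1},{"tx":3.5,"ty":-2.1},{"tx":3.5,"ty":-2.1}]'; python3 -m jog '[{"tx":3.5,"ty":-2.1},{"tx":3.5,"ty":-2.1},{"tx":3.5,"ty":-2.1},{"tx":3.5,"ty":-2.1},{"roll":-0.14},{"roll":-0.14},{"roll":-0.14},{"roll":-0.14}]'; python3 -m jog '[{"roll":-0.14},{"roll":-0.14},{"roll":-0.14},{"roll":-0.14},{"roll":-0.14},{"roll":-0.02},{}]'
cat > w.py <<'E'
import sys
from h import *
import pickle
np.set_printoptions(precision=4,suppress=True)
s=read_state(); c=capture("wrist"); n=sys.argv[1]; pickle.dump((s,c),open(f"w{n}.pkl","wb"))
T=wT(c,s); print("pos",s["position"],"R",s["tcp_rot"].tolist(),"q",s["joint_positions"]); print("cam",T[:3,3],"view",-T[:3,2],"fov",c["vertical_fov"])
cv2.imwrite(f"pics/w{n}.png",c["img"][:,:,::-1])
for t in sys.argv[2:]:
    print(t,[(round(d["p"],2),np.round(d["point"],1)) for d in landmark_of("wrist",t)][:4],[(round(d["p"],2),d["bbox"]) for d in trace("wrist",t)][:4])
E
python3 w.py 1 heatsink tray block
```

```text
pos [ 0.1774 -0.5993  0.2416] R [[0.9588742207474262, 0.28383133798128124, 1.9125160939304036e-05], [0.283831338278819, -0.9588742207299816, -1.5176480228241215e-05], [1.403106310299406e-05, 1.9980655676745603e-05, -0.9999999997019514]] q [-83.7384  30.2213  82.0886   0.0011  67.6891 -10.2278]
cam [ 0.251  -0.5773  0.3853] view [-0.2733 -0.081  -0.9585] fov 61.76666569993011
heatsink [] []
tray [] []
block [] []$[0]: bad value
$[0]: bad value
$[0]: bad value
```

```bash
python3 -m jog '[{"tx":0,"ty":0,"tz":-4,"roll":0,"jaw":1},{"tx":3.5,"ty":-2.1,"tz":-2,"roll":0,"jaw":1},{"tx":3.5,"ty":-2.1,"tz":0,"roll":0,"jaw":1}]'
```

```text
time_s: 1.75
position: [0.233, -0.5414, 0.3051]
tcp_rot: [[0.96, 0.281, 0.002], [0.281, -0.96, -0.008], [-0.0, 0.008, -1.0]]
force: [0.7, 0.5, -1.1]
opening: 1.0
grasp_force: 0.0
```

```bash
python3 -m jog '[{"tx":3.5,"ty":-2.1,"tz":0,"roll":0,"jaw":1},{"tx":3.5,"ty":-2.1,"tz":0,"roll":0,"jaw":1},{"tx":3.5,"ty":-2.1,"tz":0,"roll":0,"jaw":1},{"tx":3.5,"ty":-2.1,"tz":0,"roll":0,"jaw":1},{"tx":3.5,"ty":-2.1,"tz":0,"roll":0,"jaw":1},{"tx":3.5,"ty":-2.1,"tz":0,"roll":0,"jaw":1},{"tx":3.5,"ty":-2.1,"tz":0,"roll":0,"jaw":1},{"tx":3.5,"ty":-2.1,"tz":0,"roll":0,"jaw":1}]'
python3 -m jog '[{"tx":0,"ty":0,"tz":0,"roll":-0.14,"jaw":1},{"tx":0,"ty":0,"tz":0,"roll":-0.14,"jaw":1},{"tx":0,"ty":0,"tz":0,"roll":-0.14,"jaw":1},{"tx":0,"ty":0,"tz":0,"roll":-0.14,"jaw":1},{"tx":0,"ty":0,"tz":0,"roll":-0.14,"jaw":1},{"tx":0,"ty":0,"tz":0,"roll":-0.14,"jaw":1},{"tx":0,"ty":0,"tz":0,"roll":-0.14,"jaw":1},{"tx":0,"ty":0,"tz":0,"roll":-0.14,"jaw":1}]'
python3 -m jog '[{"tx":0,"ty":0,"tz":0,"roll":-0.14,"jaw":1},{"tx":0,"ty":0,"tz":0,"roll":0,"jaw":1},{"tx":0,"ty":0,"tz":0,"roll":0,"jaw":1}]'
python3 w.py 1 heatsink tray block
```

```text
time_s: 2.55
position: [0.4544, -0.2972, 0.3018]
tcp_rot: [[0.959, 0.284, 0.0], [0.284, -0.959, -0.0], [0.0, 0.0, -1.0]]
force: [0.4, 0.3, 0.0]
opening: 0.995
grasp_force: 0.0
time_s: 3.35
position: [0.4534, -0.2985, 0.3016]
tcp_rot: [[0.157, 0.988, 0.0], [0.988, -0.157, -0.0], [-0.0, 0.0, -1.0]]
force: [-0.3, -0.1, 0.8]
opening: 1.003
grasp_force: 0.0
time_s: 3.65
position: [0.4534, -0.2986, 0.3016]
tcp_rot: [[0.026, 1.0, 0.0], [1.0, -0.026, -0.0], [-0.0, 0.0, -1.0]]
force: [-0.8, -0.9, 1.1]
opening: 1.001
grasp_force: 0.0
pos [ 0.4534 -0.2986  0.3016] R [[0.025982088447859607, 0.9996623993548721, 0.00013563166202026344], [0.9996624065757893, -0.025982079617473078, -6.64669283788938e-05], [-6.292049645965294e-05, 0.00013731282327500663, -0.9999999885930997]] q [-45.1618  19.9482  89.6427   0.003   70.4009 -43.674 ]
cam [ 0.4542 -0.2207  0.4453] view [-0.008  -0.2842 -0.9587] fov 61.76666569993011
heatsink [(0.84, array([131.5, 278.5]))] [(0.82, [255.3, 116.7, 45.8, 36.6])]
tray [(0.64, array([108.5, 280.5]))] [(0.87, [216.7, 51.9, 131.6, 111.0])]
block [(0.77, array([ 85. , 280.5]))] [(0.67, [263.1, 65.0, 37.1, 38.1])]
```

View pics/w1.png

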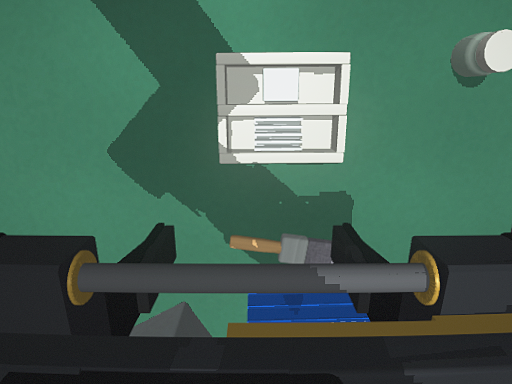

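The wrist picture shows the tray at columns 217–350, rows 52–163. The finned heatsink is in the near slot, about (row 134, col 279), and the block is in the far slot at (84, 280).

```bash
cat > m.py <<'E'
import sys
from h import *
import pickle
np.set_printoptions(precision=4,suppress=True)
s,c=pickle.load(open("w1.pkl","rb")); T=wT(c,s)
cs=pickle.load(open("cs.pkl","rb")); t=cs["top"]; sc=cs["scene"]
for nm,rc in dict(fin_tl=(117,256),fin_tr=(118,302),fin_br=(150,302),fin_bl=(151,254),ctr=(134,278.7),tray_tl=(53,217),tray_tr=(53,350),tray_br=(155,345),tray_bl=(156,219)).items(): print(nm,atz(c,rc,.04,T))
print(tri([ray(c,(134,278.7),T),ray(t,(200,359.5))]))
print("tray",tri([ray(c,(104,282.5),T),ray(t,(199,349.5)),ray(sc,(229,181))]))
# edge lines of tray: yaw
g=c["img"].astype(int); m=trace("wrist","heatsink")[0]["pixels"].astype(np.uint8)
ys,xs=np.nonzero(m); P=np.array([atz(c,p,.04,T)[:2] for p in zip(ys,xs)]); r=cv2.minAreaRect((P*1000).astype(np.float32)); print("hs mask rect",r)
m=trace("wrist","tray")[0]["pixels"].astype(np.uint8)
ys,xs=np.nonzero(m); P=np.array([atz(c,p,.04,T)[:2] for p in zip(ys,xs)]); r=cv2.minAreaRect((P*1000).astype(np.float32)); print("tray mask rect",r)
E
python3 m.py
```

```text
fin_tl [ 0.4568 -0.2478  0.04  ]
fin_tr [ 0.5138 -0.2504  0.04  ]
fin_br [ 0.5144 -0.2904  0.04  ]
fin_bl [ 0.4533 -0.2902  0.04  ]
ctr [ 0.4848 -0.2695  0.04  ]
tray_tl [ 0.4125 -0.1723  0.04  ]
tray_tr [ 0.5697 -0.1757  0.04  ]
tray_br [ 0.5698 -0.2981  0.04  ]
tray_bl [ 0.4084 -0.2955  0.04  ]
(array([ 0.486 , -0.2705,  0.0325]), [np.float64(0.0005745411145916596), np.float64(0.0005745411145917877)])
tray (array([ 0.4906, -0.2364,  0.031 ]), [np.float64(0.0031502551031341386), np.float64(0.0030505847545742267), np.float64(0.0006924729791925517)])
hs mask rect ((483.95947265625, -269.1319274902344), (43.68490982055664, 57.78926467895508), 88.5990982055664)
tray mask rect ((489.41973876953125, -239.87066650390625), (133.6473846435547, 160.3240509033203), 88.85575866699219)
```

```bash
python3 -m jog '[{"tx":1.5,"ty":1.5,"tz":3,"roll":0,"jaw":1},{"tx":1.5,"ty":1.5,"tz":3,"roll":0,"jaw":1},{"tx":0,"ty":0,"tz":4,"roll":0,"jaw":1},{"tx":0,"ty":0,"tz":4,"roll":0,"jaw":1},{"tx":0,"ty":0,"tz":4,"roll":0,"jaw":1},{"tx":0,"ty":0,"tz":0,"roll":0,"jaw":1},{"tx":0,"ty":0,"tz":0,"roll":0,"jaw":1}]'
python3 w.py 2 heatsink tray
cat > m2.py <<'E'
import sys
from h import *
import pickle
np.set_printoptions(precision=4,suppress=True)
s,c=pickle.load(open("w2.pkl","rb")); T=wT(c,s)
m=trace("wrist","heatsink")[0]["pixels"].astype(np.uint8)
ys,xs=np.nonzero(m); P=np.array([atz(c,p,.04,T)[:2] for p in zip(ys,xs)]); r=cv2.minAreaRect((P*1000).astype(np.float32)); print("hs mask rect",r, P.min(0),P.max(0))
E
python3 m2.py
```

```text
time_s: 4.8
position: [0.4842, -0.2693, 0.1216]
tcp_rot: [[0.023, 1.0, -0.001], [1.0, -0.023, 0.001], [0.001, -0.001, -1.0]]
force: [0.9, -0.2, 0.7]
opening: 0.999
grasp_force: 0.0
pos [ 0.4842 -0.2693  0.1216] R [[0.02317269115245948, 0.9997311798311087, -0.0007710111880875349], [0.9997311925614981, -0.023172095760420647, 0.0007723973295835525], [0.000754323748520141, -0.0007887024593102908, -0.9999994044718793]] q [-40.6418  34.5927  98.3034   0.0066  47.1662 -39.3185]
cam [ 0.4848 -0.1916  0.2653] view [-0.0081 -0.2834 -0.959 ] fov 61.76666569993011
heatsink [(0.81, array([191.4, 254.4]))] [(0.75, [216.2, 173.6, 79.4, 58.5])]
tray [(0.78, array([153.2, 259.7]))] [(0.96, [142.6, 64.1, 237.0, 184.7])]
hs mask rect ((483.9835205078125, -268.2856750488281), (43.033382415771484, 59.197383880615234), 88.75767517089844) [ 0.4545 -0.2904] [ 0.5137 -0.2462]
```

View pics/w2.png

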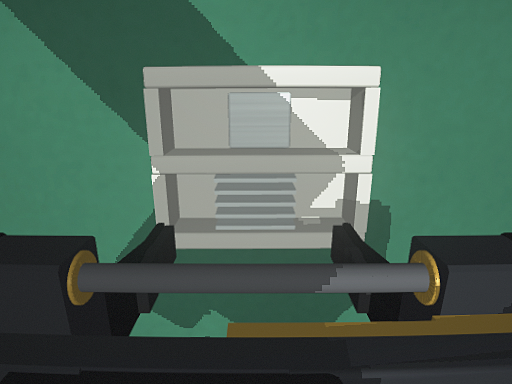

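This closer view shows the fins at columns 216–296, rows 174–231. That gives 59 mm at z = 0.04, so the height agrees, and the heatsink is centred between the fingers. I'll descend into the slot and grip the ends.

```bash
python3 -m jog '[{"tx":0.05,"ty":0,"tz":3,"roll":0,"jaw":0.92},{"tx":0,"ty":0,"tz":2.5,"roll":0,"jaw":0.92},{"tx":0,"ty":0,"tz":2,"roll":0,"jaw":0.92},{"tx":0,"ty":0,"tz":1.6,"roll":0,"jaw":0.92},{"tx":0,"ty":0,"tz":0,"roll":0,"jaw":0.92},{"tx":0,"ty":0,"tz":0,"roll":0,"jaw":0.92}]'
python3 -m jog '[{"tx":0,"ty":0,"tz":0,"roll":0,"jaw":0.6},{"tx":0,"ty":0,"tz":0,"roll":0,"jaw":0.5},{"tx":0,"ty":0,"tz":0,"roll":0,"jaw":0.5},{"tx":0,"ty":0,"tz":0,"roll":0,"jaw":0.5},{"tx":0,"ty":0,"tz":0,"roll":0,"jaw":0.5}]'
```

```text
time_s: 5.7
position: [0.4845, -0.2691, 0.0312]
tcp_rot: [[0.023, 1.0, 0.001], [1.0, -0.023, -0.001], [-0.001, 0.001, -1.0]]
force: [0.1, 0.5, 0.6]
opening: 0.919
grasp_force: 0.0
time_s: 6.2
position: [0.4846, -0.2691, 0.0313]
tcp_rot: [[0.023, 1.0, 0.001], [1.0, -0.023, -0.001], [-0.001, 0.001, -1.0]]
force: [0.1, 0.5, 5.4]
opening: 0.684
grasp_force: 30.0
```

```bash
python3 -m jog '[{"tx":0,"ty":0,"tz":-1,"roll":0,"jaw":0.5},{"tx":0,"ty":0,"tz":-2.5,"roll":0,"jaw":0.5},{"tx":0,"ty":0,"tz":-3,"roll":0,"jaw":0.5},{"tx":0,"ty":0,"tz":-2.5,"roll":0,"jaw":0.5},{"tx":1.5,"ty":0,"tz":0,"roll":0,"jaw":0.5},{"tx":3,"ty":-0.3,"tz":0,"roll":0,"jaw":0.5},{"tx":3,"ty":-0.4,"tz":0,"roll":0,"jaw":0.5},{"tx":3,"ty":-0.4,"tz":0,"roll":0,"jaw":0.5}]'
python3 -m jog '[{"tx":3.5,"ty":-0.3,"tz":0,"roll":0,"jaw":0.5},{"tx":3.5,"ty":-0.3,"tz":0,"roll":0,"jaw":0.5},{"tx":3.5,"ty":-0.3,"tz":0,"roll":0,"jaw":0.5},{"tx":3,"ty":-0.1,"tz":1,"roll":0,"jaw":0.5},{"tx":1.9,"ty":0,"tz":2,"roll":0,"jaw":0.5},{"tx":1,"ty":0,"tz":2,"roll":0,"jaw":0.5},{"tx":0,"ty":0,"tz":2,"roll":0,"jaw":0.5},{"tx":0,"ty":0,"tz":0,"roll":0,"jaw":0.5}]'
```

```text
time_s: 7.0
position: [0.4741, -0.1612, 0.1197]
tcp_rot: [[0.023, 1.0, -0.002], [1.0, -0.023, 0.002], [0.002, -0.002, -1.0]]
force: [0.7, -0.3, -1.2]
opening: 0.684
grasp_force: 30.0
time_s: 7.8
position: [0.4664, 0.0023, 0.0481]
tcp_rot: [[0.022, 1.0, -0.007], [1.0, -0.022, 0.002], [0.002, -0.007, -1.0]]
force: [-0.0, 0.2, -0.7]
opening: 0.686
grasp_force: 30.0
```

```bash
python3 -m jog '[{"tx":0,"ty":0,"tz":0.8,"roll":0,"jaw":0.5},{"tx":0,"ty":0,"tz":0.8,"roll":0,"jaw":0.5},{"tx":0,"ty":0,"tz":0.3,"roll":0,"jaw":0.5},{"tx":0,"ty":0,"tz":0.2,"roll":0,"jaw":0.5},{"tx":0,"ty":0,"tz":0.1,"roll":0,"jaw":0.5},{"tx":0,"ty":0,"tz":0.1,"roll":0,"jaw":0.5},{"tx":0,"ty":0,"tz":0,"roll":0,"jaw":0.5},{"tx":0,"ty":0,"tz":0,"roll":0,"jaw":0.5}]'
```

```text
time_s: 8.6
position: [0.4694, 0.0006, 0.0277]
tcp_rot: [[0.023, 1.0, 0.0], [1.0, -0.023, -0.0], [-0.0, 0.0, -1.0]]
force: [0.4, 0.4, -0.4]
opening: 0.686
grasp_force: 30.0
```

```bash
python3 -m jog '[{"tx":0,"ty":0,"tz":0.1,"roll":0,"jaw":0.5},{"tx":0,"ty":0,"tz":0.1,"roll":0,"jaw":0.5},{"tx":0,"ty":0,"tz":0.1,"roll":0,"jaw":0.5},{"tx":0,"ty":0,"tz":0,"roll":0,"jaw":0.5},{"tx":0,"ty":0,"tz":0,"roll":0,"jaw":0.5}]'
```

```text
time_s: 9.1
position: [0.4694, 0.0007, 0.0253]
tcp_rot: [[0.023, 1.0, 0.001], [1.0, -0.023, -0.0], [-0.0, 0.001, -1.0]]
force: [-2.0, 0.4, 7.1]
opening: 0.686
grasp_force: 30.0
```

```bash
python3 -m jog '[{"tx":0,"ty":0,"tz":0,"roll":0,"jaw":0.8},{"tx":0,"ty":0,"tz":0,"roll":0,"jaw":1},{"tx":0,"ty":0,"tz":0,"roll":0,"jaw":1},{"tx":0,"ty":0,"tz":0,"roll":0,"jaw":1},{"tx":0,"ty":0,"tz":-2,"roll":0,"jaw":1},{"tx":0,"ty":0,"tz":-4,"roll":0,"jaw":1},{"tx":0,"ty":0,"tz":-4,"roll":-0.14,"jaw":1},{"tx":0,"ty":0,"tz":0,"roll":-0.143,"jaw":1}]'
python3 -m jog '[{"tx":0,"ty":0,"tz":0,"roll":-0.143,"jaw":1},{"tx":0,"ty":0,"tz":0,"roll":-0.143,"jaw":1},{"tx":0,"ty":0,"tz":0,"roll":-0.143,"jaw":1},{"tx":0,"ty":0,"tz":0,"roll":-0.143,"jaw":1},{"tx":0,"ty":0,"tz":0,"roll":-0.143,"jaw":1},{"tx":0,"ty":0,"tz":0,"roll":-0.143,"jaw":1},{"tx":0,"ty":0,"tz":0,"roll":-0.143,"jaw":1},{"tx":0,"ty":0,"tz":0,"roll":-0.143,"jaw":1}]'
python3 -m jog '[{"tx":0,"ty":0,"tz":0,"roll":-0.143,"jaw":1},{"tx":0,"ty":0,"tz":0,"roll":0,"jaw":1},{"tx":0,"ty":0,"tz":0,"roll":0,"jaw":1}]'
python3 w.py 3 heatsink
cat > m3.py <<'E'
from h import *
import pickle,sys
np.set_printoptions(precision=4,suppress=True)
s,c=pickle.load(open("w3.pkl","rb")); T=wT(c,s)
m=trace("wrist","heatsink")[0]["pixels"].astype(np.uint8)
ys,xs=np.nonzero(m); P=np.array([atz(c,p,.034,T)[:2] for p in zip(ys,xs)]); r=cv2.minAreaRect((P*1000).astype(np.float32)); print("hs mask rect",r, P.min(0),P.max(0))
E
python3 m3.py
```

```text
time_s: 9.9
position: [0.4721, 0.0001, 0.1285]
tcp_rot: [[-0.263, 0.965, 0.009], [0.965, 0.263, -0.002], [-0.004, 0.008, -1.0]]
force: [0.7, -0.8, -0.1]
opening: 1.001
grasp_force: 0.0
time_s: 10.7
position: [0.4691, 0.0007, 0.1244]
tcp_rot: [[-0.987, 0.16, -0.001], [0.16, 0.987, 0.0], [0.001, 0.0, -1.0]]
force: [-0.2, 0.3, 0.1]
opening: 1.004
grasp_force: 0.0
time_s: 11.0
position: [0.4692, 0.0007, 0.1244]
tcp_rot: [[-1.0, 0.027, -0.0], [0.027, 1.0, 0.0], [0.0, 0.0, -1.0]]
force: [-0.6, 0.2, -0.6]
opening: 0.998
grasp_force: 0.0
pos [0.4692 0.0007 0.1244] R [[-0.999639072745166, 0.02686274343752768, -0.00034242691761854994], [0.02686269985810921, 0.9996391239507797, 0.00013123738330023154], [0.00034582874010228074, 0.00012199150464038154, -0.9999999327602753]] q [ -13.6013   29.7832  110.2936    0.0042   39.9441 -102.0652]
cam [0.3899 0.0026 0.2682] view [ 0.2827 -0.0074 -0.9592] fov 61.76666569993011
heatsink [(0.81, array([187.9, 253.2]))] []Traceback (most recent call last):
  File "m3.py", line 5, in <module>
    m=trace("wrist","heatsink")[0]["pixels"].astype(np.uint8)
      ~~~~~~~~~~~~~~~~~~~~~~~~~^^^
IndexError: list index out of range
```

View pics/w3.png

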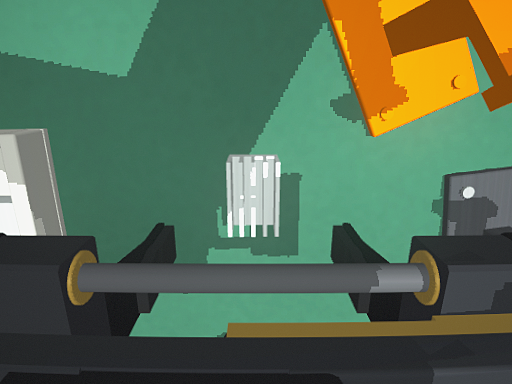

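The picture shows the heatsink upright on the clear mat, at columns 227–280, rows 155–237, midway between the fingers. The orange look-alike is upper right and the dark stand at the right edge.

```bash
python3 - <<'E'
from h import *
import pickle
np.set_printoptions(precision=4,suppress=True)
s,c=pickle.load(open("w3.pkl","rb")); T=wT(c,s)
for rc in [(237,230),(237,278),(162,228),(162,280),(237,254)]: print(rc,atz(c,rc,.034,T))
print([proj(c,(x,y,.034),T) for x,y in [(.439,-.02),(.439,.02),(.499,-.02),(.499,.02)]])
E
python3 -m jog '[{"tx":0,"ty":0,"tz":3,"roll":0,"jaw":1},{"tx":0,"ty":0,"tz":3,"roll":0,"jaw":1},{"tx":0,"ty":0,"tz":2.5,"roll":0,"jaw":1},{"tx":0,"ty":0,"tz":1.5,"roll":0,"jaw":1},{"tx":0,"ty":0,"tz":0.2,"roll":0,"jaw":1},{"tx":0,"ty":0,"tz":0,"roll":0,"jaw":0.8},{"tx":0,"ty":0,"tz":0,"roll":0,"jaw":0.6}]'
```

```text
(237, 230) [ 0.4981 -0.0186  0.034 ]
(237, 278) [0.4991 0.0196 0.034 ]
(162, 228) [ 0.4374 -0.0173  0.034 ]
(162, 280) [0.4384 0.0213 0.034 ]
(237, 254) [0.4986 0.0005 0.034 ]
[array([164.1983, 224.4245]), array([162.8211, 278.2062]), array([238.0235, 228.3004]), array([236.8271, 278.4784])]
time_s: 11.9
position: [0.4698, 0.0006, 0.0232]
tcp_rot: [[-1.0, 0.024, 0.001], [0.024, 1.0, -0.0], [-0.001, -0.0, -1.0]]
force: [1.6, -0.0, -0.1]
opening: 0.899
grasp_force: 0.0
```

```bash
python3 -m jog '[{"tx":0,"ty":0,"tz":0,"roll":0,"jaw":0.3},{"tx":0,"ty":0,"tz":0,"roll":0,"jaw":0.3},{"tx":0,"ty":0,"tz":0,"roll":0,"jaw":0.3},{"tx":0,"ty":0,"tz":0,"roll":0,"jaw":0.3},{"tx":0,"ty":0,"tz":0,"roll":0,"jaw":0.3},{"tx":0,"ty":0,"tz":0,"roll":0,"jaw":0.3},{"tx":0,"ty":0,"tz":-1,"roll":0,"jaw":0.3},{"tx":0,"ty":0,"tz":-3,"roll":0,"jaw":0.3}]'
python3 -m jog '[{"tx":0,"ty":0,"tz":-4,"roll":0,"jaw":0.3},{"tx":0,"ty":0,"tz":-4,"roll":0,"jaw":0.3},{"tx":0,"ty":1,"tz":-4,"roll":0,"jaw":0.3},{"tx":0,"ty":3,"tz":-4,"roll":0,"jaw":0.3},{"tx":0,"ty":3,"tz":-3,"roll":0,"jaw":0.3},{"tx":0,"ty":3,"tz":-2,"roll":0,"jaw":0.3},{"tx":0,"ty":0,"tz":0,"roll":0,"jaw":0.3},{"tx":0,"ty":0,"tz":0,"roll":0,"jaw":0.3}]'
python3 w.py 4 stand rest heatsink
```

```text
time_s: 12.7
position: [0.4676, 0.001, 0.0615]
tcp_rot: [[-1.0, 0.024, -0.006], [0.024, 1.0, 0.001], [0.006, 0.001, -1.0]]
force: [0.5, 0.7, -1.0]
opening: 0.456
grasp_force: 30.0
time_s: 13.5
position: [0.471, 0.101, 0.273]
tcp_rot: [[-1.0, 0.022, 0.0], [0.022, 1.0, -0.001], [-0.0, -0.001, -1.0]]
force: [0.3, 0.0, -1.3]
opening: 0.457
grasp_force: 30.0
pos [0.471 0.101 0.273] R [[-0.9997617777072223, 0.021823099359284136, 0.0003743929078115363], [0.02182287392622947, 0.9997616750770747, -0.0005960039277351571], [-0.0003873103335840838, -0.0005876916170869426, -0.9999997523046036]] q [ -1.2021  16.7814  99.8775  -0.0377  63.3189 -89.9347]
cam [0.3916 0.1025 0.4167] view [ 0.2834 -0.0066 -0.959 ] fov 61.76666569993011
stand [(0.86, array([188.3, 338.5])), (0.64, array([ 56.1, 261.3]))] [(0.62, [204.8, 0.0, 111.3, 121.9]), (0.57, [374.7, 0.8, 137.1, 99.0])]
rest [(0.95, array([ 26.3, 476.4])), (0.76, array([217.5, 366.1])), (0.68, array([ 41. , 265.8])), (0.26, array([190.6, 339.3]))] [(0.96, [451.5, 0.0, 60.5, 80.5]), (0.76, [341.4, 170.5, 54.8, 64.1]), (0.62, [225.6, 1.0, 88.3, 99.1])]
heatsink [(0.63, array([238.4, 255.7]))] [(0.86, [208.6, 187.8, 88.4, 136.3]), (0.41, [338.4, 171.3, 57.3, 64.7])]
```

View pics/w4.png

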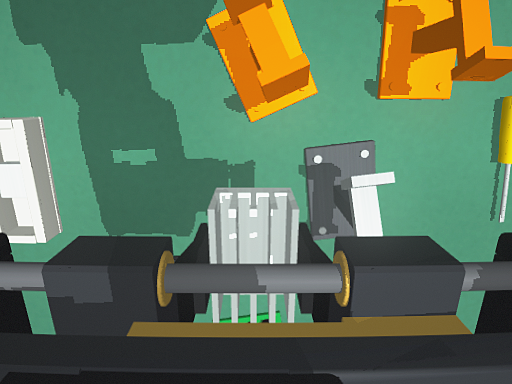

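The picture shows the held heatsink at columns 209–298. The steel stand is at columns 305–390, rows 140–238, but the gripper hides the upper half of the rail, so I'll look from further out, on both sides.

```bash
python3 -m jog '[{"tx":-3,"ty":0,"tz":0,"roll":0,"jaw":0.3},{"tx":-3,"ty":0,"tz":0,"roll":0,"jaw":0.3},{"tx":-3.5,"ty":0,"tz":0,"roll":0,"jaw":0.3},{"tx":0,"ty":0,"tz":0,"roll":0,"jaw":0.3},{"tx":0,"ty":0,"tz":0,"roll":0,"jaw":0.3}]'
python3 w.py 5 rest
python3 -m jog '[{"tx":0,"ty":3,"tz":0,"roll":0,"jaw":0.3},{"tx":0,"ty":4,"tz":0,"roll":0,"jaw":0.3},{"tx":0,"ty":4,"tz":0,"roll":0,"jaw":0.3},{"tx":0,"ty":4,"tz":0,"roll":0,"jaw":0.3},{"tx":0,"ty":4,"tz":0,"roll":0,"jaw":0.3},{"tx":0,"ty":3,"tz":0,"roll":0,"jaw":0.3},{"tx":0,"ty":0,"tz":0,"roll":0,"jaw":0.3},{"tx":0,"ty":0,"tz":0,"roll":0,"jaw":0.3}]'
python3 w.py 6 rest
python3 - <<'E'
import cv2,numpy as np
a=cv2.imread("pics/w5.png")[90:240,290:440]; b=cv2.imread("pics/w6.png")[90:240,80:230]
cv2.imwrite("pics/two.png",np.hstack([cv2.resize(x,(390,390),interpolation=2) for x in(a,b)]))
E
```

```text
time_s: 14.35
position: [0.5666, 0.0978, 0.2715]
tcp_rot: [[-1.0, 0.025, -0.002], [0.025, 1.0, 0.0], [0.002, 0.0, -1.0]]
force: [0.4, 0.4, -1.0]
opening: 0.459
grasp_force: 30.0
pos [0.5666 0.0978 0.2715] R [[-0.9996923497033879, 0.024686608712727275, -0.002403600379387317], [0.024686511264027582, 0.9996952391767014, 7.020718506011749e-05], [0.002404601033463191, 1.0849077958843873e-05, -0.9999971088839045]] q [ -1.334   24.4723  87.3333   0.0009  68.3321 -89.9198]
cam [0.4876 0.0995 0.4154] view [ 0.2807 -0.0068 -0.9598] fov 61.76666569993011
rest [] [(0.75, [348.5, 61.6, 75.8, 117.0])]
time_s: 15.3
position: [0.5707, 0.3186, 0.2724]
tcp_rot: [[-1.0, 0.022, -0.001], [0.022, 1.0, -0.001], [0.001, -0.001, -1.0]]
force: [-1.2, -0.4, -1.5]
opening: 0.458
grasp_force: 30.0
pos [0.5707 0.3186 0.2724] R [[-0.9997610746095789, 0.02184318698445707, -0.0008178495352124844], [0.021843999690158225, 0.9997608929257291, -0.0009983255407330996], [0.0007958473701452038, -0.001015952120407303, -0.9999991672337794]] q [ 19.4115  30.8068  75.6444  -0.04    73.6119 -69.3255]
cam [0.4915 0.3202 0.4162] view [ 0.2823 -0.007  -0.9593] fov 61.76666569993011
rest [(0.94, array([127.8, 148.1]))] [(0.63, [104.0, 64.2, 73.7, 118.1]), (0.37, [103.7, 60.3, 117.1, 119.0])]
```

View pics/two.png

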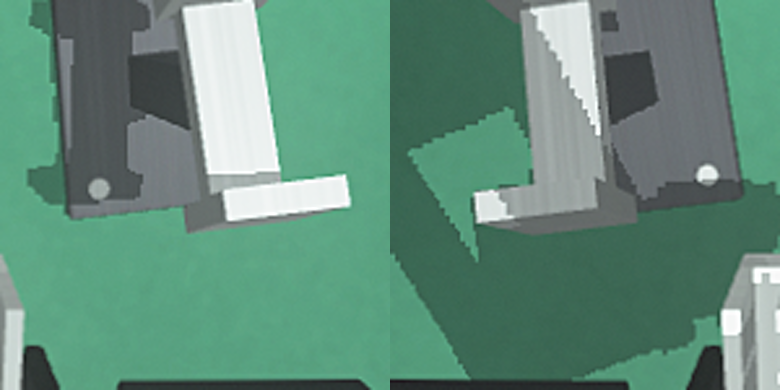

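Both views show the whole stand, with the upper stop's plate and rail clear, but my crops cut the low stop off. I'll take one bigger crop to get the corner pixels.

Run:
```python
import cv2,numpy as np
a=cv2.imread("pics/w5.png")[50:190,338:433]; b=cv2.imread("pics/w6.png")[50:190,95:190]
cv2.imwrite("pics/two2.png",np.hstack([cv2.resize(x,None,fx=4,fy=4,interpolation=cv2.INTER_NEAREST) for x in(a,b)]))
```

```text
(no output)
```

View pics/two2.png

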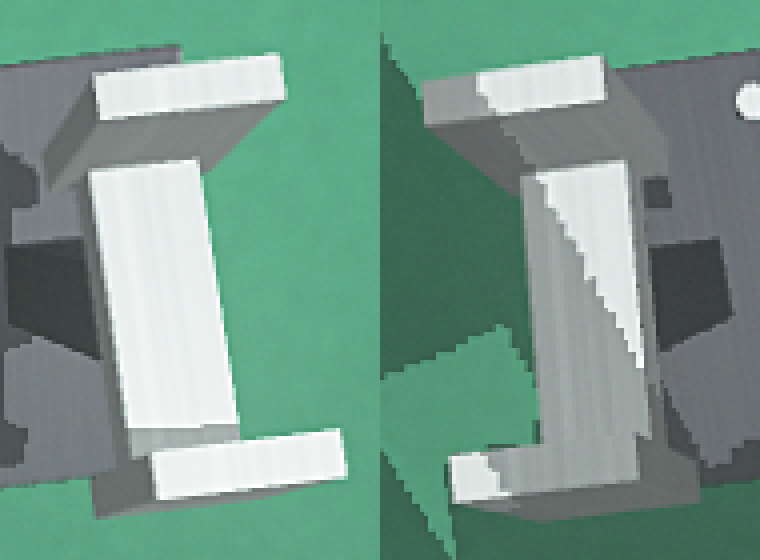

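The crop gives the corner pixels (zoomed). In the left view the low stop's top face is (93,76)–(286,98), the rail's low corners are (88,174) and (199,160), and the upper stop's top face is (152,453)–(347,477). The right view shows the same corners. I'll fit the rest pose to them.

```bash
cat > fit.py <<'E'
from h import *
import pickle
from scipy.optimize import least_squares
from scipy.spatial.transform import Rotation as R
np.set_printoptions(precision=4,suppress=True)
L,Rr=[ (pickle.load(open(f"w{i}.pkl","rb"))) for i in (5,6)]
A=[((93,76),(-46,-20,33)),((281,54),(-46,20,33)),((98,120),(-36,-20,33)),((286,98),(-36,20,33)),((88,174),(-36,-13,0)),((199,160),(-36,13,0)),
((152,453),(36,-20,33)),((341,430),(36,20,33)),((156,500),(46,-20,33)),((347,477),(46,20,33))]
B=[((423,82),(-46,-20,33)),((604,56),(-46,20,33)),((426,125),(-36,-20,33)),((606,98),(-36,20,33)),((522,177),(-36,-13,0)),((627,160),(-36,13,0)),
((449,457),(36,-20,33)),((453,503),(46,-20,33)),((640,478),(46,20,33))]
obs=[(L,(50+v/4-.5,338+u/4-.5),p) for (u,v),p in A]+[(Rr,(50+v/4-.5,95+(u-380)/4-.5),p) for (u,v),p in B]
def res(q):
    M=R.from_euler("ZY",[q[3],-q[4]]).as_matrix()
    return np.concatenate([proj(c,q[:3]+M@np.array(p)/1000,wT(c,s))-o for (s,c),o,p in obs])
r=least_squares(res,[.52,.21,.11,.1,.35],loss="soft_l1"); print(r.x,"yaw,slope; rms px",np.sqrt(np.mean(r.fun**2))); print(res(r.x).reshape(-1,2).round(1).tolist())
E
python3 fit.py
```

```text
[0.5192 0.2179 0.1104 0.0999 0.3529] yaw,slope; rms px 0.29172298943730673
[[0.0, 0.3], [0.2, -0.6], [0.2, 0.8], [0.3, 0.0], [-0.3, 0.4], [0.0, -0.4], [-0.1, -0.2], [-0.0, -0.2], [-0.0, 0.5], [0.0, 0.2], [-0.1, -0.1], [-0.2, -0.4], [0.2, -0.1], [0.4, 0.0], [-0.3, -0.2], [0.3, -0.1], [-0.6, 0.2], [-0.3, 0.1], [0.2, -0.2]]
```

The fit is good: 0.3 px rms, slope 0.353 and height 0.110, as the text says. The tool can't tilt, so I'll tip the gripped heatsink about the pad axis. I press its uphill end lightly on the upper stop's top while moving down and downhill, then set it on the rail.

```bash
python3 -m jog '[{"tx":0,"ty":0,"tz":0,"roll":-0.122,"jaw":0.3},{"tx":1,"ty":-2,"tz":0,"roll":0,"jaw":0.3},{"tx":1,"ty":-2.5,"tz":1,"roll":0,"jaw":0.3},{"tx":1,"ty":-2.5,"tz":2,"roll":0,"jaw":0.3},{"tx":1,"ty":-2,"tz":2,"roll":0,"jaw":0.3},{"tx":1,"ty":-0.5,"tz":2,"roll":0,"jaw":0.3},{"tx":0,"ty":0,"tz":0.7,"roll":0,"jaw":0.3},{"tx":0,"ty":0,"tz":0,"roll":0,"jaw":0.3}]'
python3 -m jog '[{"tx":0,"ty":0,"tz":0,"roll":0,"jaw":0.3},{"tx":0,"ty":0,"tz":0,"roll":0,"jaw":0.3}]'
```

```text
time_s: 16.25
position: [0.5313, 0.218, 0.195]
tcp_rot: [[-0.995, -0.096, -0.001], [-0.096, 0.995, -0.0], [0.001, 0.0, -1.0]]
force: [0.8, -0.5, -0.7]
opening: 0.459
grasp_force: 30.0
time_s: 16.45
position: [0.5329, 0.2194, 0.1968]
tcp_rot: [[-0.995, -0.098, 0.003], [-0.098, 0.995, 0.001], [-0.003, 0.0, -1.0]]
force: [-0.8, 0.3, -0.3]
opening: 0.461
grasp_force: 30.0
```

```bash
python3 -m jog '[{"tx":0.1,"ty":0,"tz":0.6,"roll":0,"jaw":0.3},{"tx":0,"ty":0,"tz":0.5,"roll":0,"jaw":0.3},{"tx":0,"ty":0,"tz":0.2,"roll":0,"jaw":0.3},{"tx":0,"ty":0,"tz":0.1,"roll":0,"jaw":0.3},{"tx":0,"ty":0,"tz":0,"roll":0,"jaw":0.3},{"tx":0,"ty":0,"tz":0,"roll":0,"jaw":0.3},{"tx":0,"ty":0,"tz":0,"roll":0,"jaw":0.3}]'
```

```text
time_s: 17.15
position: [0.5306, 0.2188, 0.1817]
tcp_rot: [[-0.995, -0.098, 0.0], [-0.098, 0.995, 0.0], [-0.0, 0.0, -1.0]]
force: [1.1, -0.2, -0.6]
opening: 0.46
grasp_force: 30.0
```

Now the tipping arc begins: down 2 mm to contact, then down and downhill.

```bash
python3 -m jog '[{"tx":0,"ty":0,"tz":0.1,"roll":0,"jaw":0.3},{"tx":0,"ty":0,"tz":0.1,"roll":0,"jaw":0.3},{"tx":0.12,"ty":0,"tz":0.1,"roll":0,"jaw":0.3},{"tx":0.12,"ty":0,"tz":0.1,"roll":0,"jaw":0.3},{"tx":0,"ty":0,"tz":0,"roll":0,"jaw":0.3},{"tx":0,"ty":0,"tz":0,"roll":0,"jaw":0.3}]'
```

```text
time_s: 17.75
position: [0.5303, 0.2187, 0.179]
tcp_rot: [[-0.995, -0.098, 0.006], [-0.098, 0.995, 0.001], [-0.006, 0.0, -1.0]]
force: [2.5, 0.5, 6.2]
opening: 0.454
grasp_force: 30.0
```

```bash
python3 -m jog '[{"tx":0.1,"ty":0,"tz":0.1,"roll":0,"jaw":0.3},{"tx":0.1,"ty":0,"tz":0.12,"roll":0,"jaw":0.3},{"tx":0.1,"ty":0,"tz":0.12,"roll":0,"jaw":0.3},{"tx":0,"ty":0,"tz":0,"roll":0,"jaw":0.3},{"tx":0,"ty":0,"tz":0,"roll":0,"jaw":0.3}]'
```

```text
time_s: 18.25
position: [0.5288, 0.2186, 0.1768]
tcp_rot: [[-0.995, -0.098, 0.01], [-0.098, 0.995, 0.001], [-0.01, 0.0, -1.0]]
force: [3.1, 0.2, 9.9]
opening: 0.452
grasp_force: 30.0
```

```bash
python3 -m jog '[{"tx":0.06,"ty":0,"tz":0.12,"roll":0,"jaw":0.3},{"tx":0.06,"ty":0,"tz":0.12,"roll":0,"jaw":0.3},{"tx":0.06,"ty":0,"tz":0.12,"roll":0,"jaw":0.3},{"tx":0,"ty":0,"tz":0,"roll":0,"jaw":0.3},{"tx":0,"ty":0,"tz":0,"roll":0,"jaw":0.3}]'; python3 w.py 7 heatsink
```

```text
time_s: 18.75
position: [0.5268, 0.2184, 0.1731]
tcp_rot: [[-0.995, -0.098, 0.009], [-0.098, 0.995, 0.001], [-0.009, 0.0, -1.0]]
force: [2.1, -0.7, 9.1]
opening: 0.455
grasp_force: 30.0
pos [0.5268 0.2184 0.1731] R [[-0.9951412420259687, -0.09803839676795001, 0.009076407779668684], [-0.0980303920757369, 0.9951825410324543, 0.0013237271866405466], [-0.009162458648753842, 0.0004275317033368493, -0.9999579323992347]] q [ 11.3116  30.9491  94.2375  -0.034   54.2886 -84.2948]
cam [0.4465 0.2104 0.3161] view [ 0.2904  0.0292 -0.9565] fov 61.76666569993011
heatsink [(0.75, array([243.6, 253.9]))] [(0.6, [208.2, 190.8, 88.9, 134.5])]
```

```bash
python3 -m jog '[{"tx":0.06,"ty":0,"tz":0.12,"roll":0,"jaw":0.3},{"tx":0.06,"ty":0,"tz":0.1,"roll":0,"jaw":0.3},{"tx":0,"ty":0,"tz":0,"roll":0,"jaw":0.3},{"tx":0,"ty":0,"tz":0,"roll":0,"jaw":0.3}]'
```

```text
time_s: 19.3
position: [0.5253, 0.2184, 0.1708]
tcp_rot: [[-0.995, -0.098, 0.008], [-0.098, 0.995, 0.001], [-0.008, 0.001, -1.0]]
force: [2.6, -0.3, 9.1]
opening: 0.457
grasp_force: 30.0
```

Slip at a steady 9 N means it is turning in the pads as intended, so it should be tipped about 20°. Lift, move downhill, and come in along the rail's normal.

```bash
python3 -m jog '[{"tx":0,"ty":0,"tz":-1,"roll":0,"jaw":0.3},{"tx":0,"ty":0,"tz":-2,"roll":0,"jaw":0.3},{"tx":0,"ty":0,"tz":-1,"roll":0,"jaw":0.3},{"tx":1.2,"ty":0,"tz":0,"roll":0,"jaw":0.3},{"tx":1.5,"ty":0,"tz":0,"roll":0,"jaw":0.3},{"tx":0,"ty":0,"tz":0,"roll":0,"jaw":0.3},{"tx":0,"ty":0,"tz":0,"roll":0,"jaw":0.3},{"tx":0,"ty":0,"tz":0,"roll":0,"jaw":0.3}]'; python3 w.py 8 heatsink rest
python3 - <<'E'
from h import *
import pickle
a=cv2.imread("pics/w8.png")[60:340,120:400]; cv2.imwrite("pics/w8c.png",cv2.resize(a,(560,560)))
E
```

```text
time_s: 20.1
position: [0.4956, 0.2153, 0.2081]
tcp_rot: [[-0.995, -0.098, 0.0], [-0.098, 0.995, 0.0], [-0.0, 0.0, -1.0]]
force: [-0.2, 0.2, -0.7]
opening: 0.455
grasp_force: 30.0
pos [0.4956 0.2153 0.2081] R [[-0.9951856611851332, -0.09800760938176613, 9.096581898618263e-05], [-0.09800760861319802, 0.9951856653348893, 1.2879294628844662e-05], [-9.1790147967683e-05, 3.901946956432884e-06, -0.9999999957796718]] q [ 11.6301  26.2536  96.318   -0.0004  57.4231 -83.9941]
cam [0.4166 0.2074 0.3518] view [ 0.2818  0.028  -0.9591] fov 61.76666569993011
heatsink [(0.59, array([250.3, 254.6]))] [(0.78, [210.5, 193.3, 86.8, 132.6]), (0.69, [438.9, 98.4, 42.4, 151.2])]
rest [] [(0.86, [368.4, 3.5, 97.5, 56.2]), (0.6, [79.8, 0.0, 99.0, 56.8]), (0.55, [223.5, 164.8, 59.2, 32.9]), (0.37, [435.2, 97.7, 42.3, 148.7])]
```

Run:
```python
from h import *
import pickle
s,c=pickle.load(open("w8.pkl","rb")); T=np.array(c["tool_from_camera"])
for h in(.0205,.0228):
  for th in np.radians([0,12,16,20,24]):
    P=[]
    for x in(-.029,.031):   # tool x: + is downhill
      for y in(-.02,.02):
        for z in(h,h-.034):
          P.append(proj(c,(x*np.cos(th)-z*np.sin(th),y,z*np.cos(th)+x*np.sin(th)),T))
    P=np.array(P); print(h,np.degrees(th).round(),P[:,0].min().round(1),P[:,1].min().round(1),P[:,1].max().round(1), "low end bot/top rows",P[4:6,0].round(1), "cols",P[4:,1].round(1))
```

```text
0.0205 0.0 188.9 206.9 299.4 low end bot/top rows [188.9 211.1] cols [215.6 206.9 290.6 299.4]
0.0205 12.0 194.4 208.7 297.6 low end bot/top rows [194.4 201.5] cols [217.1 208.7 289.1 297.6]
0.0205 16.0 196.7 209.4 296.9 low end bot/top rows [196.7 199. ] cols [217.6 209.4 288.6 296.9]
0.0205 20.0 197.0 209.2 296.9 low end bot/top rows [199.3 197. ] cols [218.  210.  288.2 296.3]
0.0205 24.0 195.3 208.6 297.5 low end bot/top rows [202.  195.3] cols [218.4 210.7 287.8 295.6]
0.0228 0.0 187.7 207.6 298.7 low end bot/top rows [187.7 209.3] cols [216.1 207.6 290.1 298.7]
0.0228 12.0 194.0 209.4 296.9 low end bot/top rows [194.  200.9] cols [217.6 209.4 288.6 296.9]
0.0228 16.0 196.6 210.0 296.2 low end bot/top rows [196.6 198.9] cols [218.  210.  288.2 296.2]
0.0228 20.0 197.2 209.9 296.2 low end bot/top rows [199.4 197.2] cols [218.4 210.7 287.8 295.6]
0.0228 24.0 195.9 209.3 296.8 low end bot/top rows [202.3 195.9] cols [218.8 211.3 287.4 295. ]
```

View pics/w8c.png

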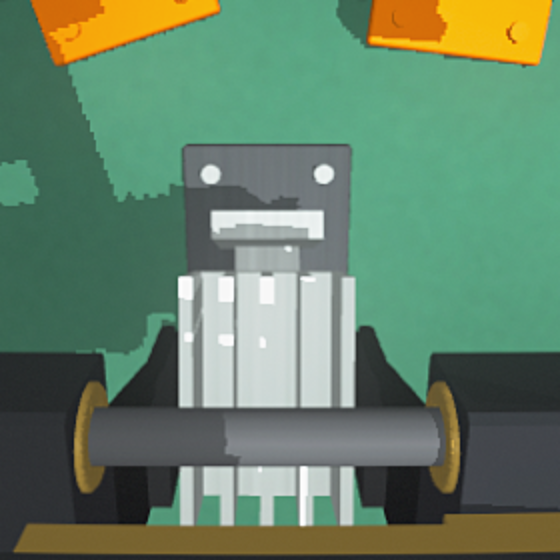

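The crop shows the heatsink held at columns 179–355 (zoomed), exactly in line with the rail and low stop below (211–323, row 225). Its end-face top and bottom edges, at rows 276 and 271, mean a tip of about 16°. The last few degrees will come when it seats on the rail. Descending along the rail's normal.

```bash
python3 -m jog '[{"tx":-0.15,"ty":0,"tz":2,"roll":0,"jaw":0.3},{"tx":0,"ty":0,"tz":1.9,"roll":0,"jaw":0.3},{"tx":-0.28,"ty":0,"tz":0.75,"roll":0,"jaw":0.3},{"tx":-0.28,"ty":0,"tz":0.75,"roll":0,"jaw":0.3},{"tx":-0.28,"ty":0,"tz":0.75,"roll":0,"jaw":0.3},{"tx":-0.28,"ty":0,"tz":0.75,"roll":0,"jaw":0.3},{"tx":0,"ty":0,"tz":0,"roll":0,"jaw":0.3},{"tx":0,"ty":0,"tz":0,"roll":0,"jaw":0.3}]'
python3 -m jog '[{"tx":0,"ty":0,"tz":0,"roll":0,"jaw":0.3}]'
```

```text
time_s: 21.15
position: [0.508, 0.2166, 0.1394]
tcp_rot: [[-0.995, -0.098, -0.0], [-0.098, 0.995, 0.0], [0.0, 0.0, -1.0]]
force: [-0.3, -0.3, -1.4]
opening: 0.456
grasp_force: 30.0
time_s: 21.25
position: [0.508, 0.2166, 0.1397]
tcp_rot: [[-0.995, -0.098, 0.001], [-0.098, 0.995, 0.0], [-0.001, 0.0, -1.0]]
force: [-0.7, -0.8, -1.4]
opening: 0.46
grasp_force: 30.0
```

```bash
python3 -m jog '[{"tx":-0.08,"ty":0,"tz":0.2,"roll":0,"jaw":0.3},{"tx":-0.08,"ty":0,"tz":0.2,"roll":0,"jaw":0.3},{"tx":-0.04,"ty":0,"tz":0.1,"roll":0,"jaw":0.3},{"tx":-0.04,"ty":0,"tz":0.1,"roll":0,"jaw":0.3},{"tx":-0.02,"ty":0,"tz":0.1,"roll":0,"jaw":0.3},{"tx":0,"ty":0,"tz":0,"roll":0,"jaw":0.3},{"tx":0,"ty":0,"tz":0,"roll":0,"jaw":0.3}]'
```

```text
time_s: 21.95
position: [0.5104, 0.2168, 0.1323]
tcp_rot: [[-0.995, -0.098, -0.0], [-0.098, 0.995, -0.0], [0.0, -0.0, -1.0]]
force: [0.4, 0.4, -1.9]
opening: 0.458
grasp_force: 30.0
```

```bash
python3 -m jog '[{"tx":0,"ty":0,"tz":0.1,"roll":0,"jaw":0.3},{"tx":0,"ty":0,"tz":0.1,"roll":0,"jaw":0.3},{"tx":0,"ty":0,"tz":0,"roll":0,"jaw":0.3},{"tx":0,"ty":0,"tz":0,"roll":0,"jaw":0.3}]'
```

```text
time_s: 22.35
position: [0.5106, 0.2168, 0.1311]
tcp_rot: [[-0.995, -0.098, 0.001], [-0.098, 0.995, 0.0], [-0.001, 0.0, -1.0]]
force: [-2.0, -0.1, 5.5]
opening: 0.457
grasp_force: 30.0
```

```bash
python3 -m jog '[{"tx":0,"ty":0,"tz":0.1,"roll":0,"jaw":0.3},{"tx":0,"ty":0,"tz":0.1,"roll":0,"jaw":0.3},{"tx":0,"ty":0,"tz":0,"roll":0,"jaw":0.3},{"tx":0,"ty":0,"tz":0,"roll":0,"jaw":0.3}]'
```

```text
time_s: 22.75
position: [0.5105, 0.2168, 0.1293]
tcp_rot: [[-0.995, -0.098, 0.001], [-0.098, 0.995, 0.0], [-0.001, -0.0, -1.0]]
force: [-2.9, -0.2, 7.0]
opening: 0.457
grasp_force: 30.0
```

```bash
python3 -m jog '[{"tx":0,"ty":0,"tz":0.1,"roll":0,"jaw":0.3},{"tx":0,"ty":0,"tz":0,"roll":0,"jaw":0.3},{"tx":0,"ty":0,"tz":0,"roll":0,"jaw":0.3}]'
```

```text
time_s: 23.05
position: [0.5104, 0.2168, 0.1283]
tcp_rot: [[-0.995, -0.098, 0.001], [-0.098, 0.995, 0.0], [-0.001, -0.0, -1.0]]
force: [-3.0, -1.2, 7.6]
opening: 0.457
grasp_force: 30.0
```

```bash
python3 -m jog '[{"tx":0,"ty":0,"tz":0.1,"roll":0,"jaw":0.3},{"tx":0,"ty":0,"tz":0,"roll":0,"jaw":0.3},{"tx":0,"ty":0,"tz":0,"roll":0,"jaw":0.3}]'
```

```text
time_s: 23.35
position: [0.5104, 0.2168, 0.1279]
tcp_rot: [[-0.995, -0.098, 0.001], [-0.098, 0.995, 0.0], [-0.001, -0.0, -1.0]]
force: [-2.6, -0.2, 11.0]
opening: 0.455
grasp_force: 30.0
```

```bash
python3 -m jog '[{"tx":0,"ty":0,"tz":0.1,"roll":0,"jaw":0.3},{"tx":0,"ty":0,"tz":0,"roll":0,"jaw":0.3},{"tx":0,"ty":0,"tz":0,"roll":0,"jaw":0.3}]'
```

```text
time_s: 23.65
position: [0.5104, 0.2168, 0.1279]
tcp_rot: [[-0.995, -0.098, 0.001], [-0.098, 0.995, 0.0], [-0.001, -0.0, -1.0]]
force: [-5.6, -1.7, 17.6]
opening: 0.457
grasp_force: 30.0
```

The force is rising steadily with no more motion and its direction matches the rail's normal, so the heatsink is seated flat. I'll ease off and release.

```bash
python3 -m jog '[{"tx":0,"ty":0,"tz":-0.1,"roll":0,"jaw":0.3},{"tx":0,"ty":0,"tz":0,"roll":0,"jaw":0.44},{"tx":0,"ty":0,"tz":0,"roll":0,"jaw":0.5},{"tx":0,"ty":0,"tz":0,"roll":0,"jaw":0.6},{"tx":0,"ty":0,"tz":0,"roll":0,"jaw":0.75},{"tx":0,"ty":0,"tz":0,"roll":0,"jaw":0.8},{"tx":0,"ty":0,"tz":0,"roll":0,"jaw":0.8},{"tx":0,"ty":0,"tz":0,"roll":0,"jaw":0.8}]'
python3 -m jog '[{"tx":0,"ty":0,"tz":-1,"roll":0,"jaw":0.8},{"tx":0,"ty":0,"tz":-3,"roll":0,"jaw":0.8},{"tx":0,"ty":0,"tz":-4,"roll":0,"jaw":0.8},{"tx":0,"ty":0,"tz":-4,"roll":0,"jaw":0.8},{"tx":-2,"ty":0,"tz":-2,"roll":0,"jaw":0.8},{"tx":-3,"ty":0,"tz":0,"roll":0,"jaw":0.8},{"tx":0,"ty":0,"tz":0,"roll":0,"jaw":0.8},{"tx":0,"ty":0,"tz":0,"roll":0,"jaw":0.8}]'
python3 w.py 9 heatsink rest
cat > chk.py <<'E'
from h import *
import pickle
from scipy.spatial.transform import Rotation as R
np.set_printoptions(precision=1,suppress=True)
s,c=pickle.load(open("w9.pkl","rb")); T=wT(c,s); M=R.from_euler("ZY",[.0999,-.3529]).as_matrix()
m=max(trace("wrist","heatsink"),key=lambda d:d["p"])["pixels"].astype(np.uint8)
o=np.array([.5192,.2179,.1104]); P=[]
for p in zip(*np.nonzero(m)):
    a,v=ray(c,p,T); a=M.T@(a-o); v=M.T@v; P.append((a+v*(.034-a[2])/v[2])[:2]*1000)
P=np.array(P,np.float32); print("rest-frame at fin tops", cv2.minAreaRect(P), P.min(0),P.max(0))
f=c["img"][:,:,::-1].copy()
for x in(-30,30):
  for y in(-20,20): r=proj(c,o+M@np.array([x,y,34])/1000,T); cv2.circle(f,(int(r[1].round()),int(r[0].round())),2,(0,0,255),-1)
cv2.imwrite("pics/w9c.png",cv2.resize(f[40:240,150:400],(750,600)))
E
python3 chk.py
```

```text
time_s: 24.45
position: [0.5104, 0.2168, 0.1262]
tcp_rot: [[-0.995, -0.098, -0.0], [-0.098, 0.995, -0.0], [0.0, -0.0, -1.0]]
force: [0.1, 1.2, -1.0]
opening: 0.785
grasp_force: 0.0
time_s: 25.25
position: [0.56, 0.2216, 0.2666]
tcp_rot: [[-0.995, -0.098, -0.001], [-0.098, 0.995, -0.0], [0.001, 0.0, -1.0]]
force: [-0.2, 0.1, -1.0]
opening: 0.799
grasp_force: 0.0
pos [0.56   0.2216 0.2666] R [[-0.9952070952047876, -0.0977883189602145, -0.0005313463880874583], [-0.09778831642851658, 0.9952072368211279, -3.0804740401447175e-05], [0.0005318121144632079, 2.130237251798476e-05, -0.9999998583610319]] q [ 10.9629  26.917   83.8271   0.0043  69.2861 -84.6504]
cam [0.4811 0.2137 0.4103] view [ 0.2812  0.0279 -0.9592] fov 61.76666569993011
heatsink [(0.57, array([133.9, 254.7]))] [(0.69, [229.9, 89.3, 48.8, 74.5])]
rest [] []
rest-frame at fin tops ((-2.2948341369628906, -0.4494819641113281), (39.65679931640625, 64.07097625732422), 89.94231414794922) [-34.3 -20.3] [29.8 19.4]
```

```bash
python3 -m jog '[{"tx":0,"ty":-3,"tz":0,"roll":0,"jaw":0.8},{"tx":0,"ty":-4,"tz":0,"roll":0,"jaw":0.8},{"tx":0,"ty":-4,"tz":0,"roll":0,"jaw":0.8},{"tx":0,"ty":-3,"tz":0,"roll":0,"jaw":0.8},{"tx":0,"ty":0,"tz":0,"roll":0,"jaw":0.8},{"tx":0,"ty":0,"tz":0,"roll":0,"jaw":0.8}]' >/dev/null; python3 w.py 10 heatsink | tail -1
cat > sil.py <<'E'
from h import *
import pickle,sys
from scipy.optimize import minimize
from scipy.spatial.transform import Rotation as R
np.set_printoptions(precision=3,suppress=True)
M=R.from_euler("ZY",[.0999,-.3529]).as_matrix(); o=np.array([.5192,.2179,.1104])
d=trace("wrist","heatsink")[0]; s,c=pickle.load(open("w10.pkl","rb")); T=wT(c,s); print(d["p"],d["bbox"])
m=d["pixels"]; C=np.array([(x,y,z) for x in(-30,30) for y in(-20,20) for z in(0,34)])/1000
def sil(q):
    A=R.from_euler("YZ",[-q[3],q[4]]).as_matrix()
    P=np.array([proj(c,o+M@(q[:3]+A@k),T)[::-1] for k in C])
    h=cv2.convexHull(np.float32(P)); f=np.zeros((384*1,512),np.uint8); cv2.fillPoly(f,[np.int32(np.round(h*16))],1,shift=4); return f>0
for q0 in [(0,0,0,0,0)]:
    best=max(((( (sil((x,0,0,p,0))&m).sum()/(sil((x,0,0,p,0))|m).sum()),x,p) for x in np.arange(-8,9,1)/1000 for p in np.radians(range(-20,13,2))),key=lambda t:t[0])
    print("IoU, x, pitch",best)
for p in(-20,-10,-4,0,4): print(p,[round((sil((x,0,0,np.radians(p),0))&m).sum()/(sil((x,0,0,np.radians(p),0))|m).sum(),3) for x in(-.006,-.003,0,.003)])
E
python3 sil.py
```

```text
heatsink [(0.8, array([133.7, 403.5]))] [(0.91, [380.9, 89.3, 64.5, 76.6]), (0.64, [0.0, 0.0, 57.6, 141.9])]
0.91 [380.9, 89.3, 64.5, 76.6]
IoU, x, pitch (np.float64(0.9634771465185819), np.float64(-0.006), np.float64(-0.06981317007977318))
-20 [np.float64(0.781), np.float64(0.714), np.float64(0.652), np.float64(0.6)]
-10 [np.float64(0.927), np.float64(0.843), np.float64(0.769), np.float64(0.695)]
-4 [np.float64(0.963), np.float64(0.918), np.float64(0.834), np.float64(0.77)]
0 [np.float64(0.935), np.float64(0.934), np.float64(0.864), np.float64(0.798)]
4 [np.float64(0.9), np.float64(0.932), np.float64(0.891), np.float64(0.808)]
```

```bash
python3 -m jog '[{"tx":0,"ty":4,"tz":0,"roll":0,"jaw":0.8},{"tx":0,"ty":5,"tz":0,"roll":0,"jaw":0.8},{"tx":0,"ty":5,"tz":0,"roll":0,"jaw":0.8},{"tx":0,"ty":5,"tz":0,"roll":0,"jaw":0.8},{"tx":0,"ty":5,"tz":0,"roll":0,"jaw":0.8},{"tx":0,"ty":4,"tz":0,"roll":0,"jaw":0.8},{"tx":0,"ty":0,"tz":0,"roll":0,"jaw":0.8},{"tx":0,"ty":0,"tz":0,"roll":0,"jaw":0.8}]' >/dev/null; python3 w.py 11 heatsink | tail -1
cat > edge.py <<'E'
# fit by image edges: sum of gradient magnitude along the model's visible outline edges, views 9,10,11
from h import *
import pickle
from scipy.ndimage import map_coordinates
from scipy.optimize import differential_evolution
from scipy.spatial.transform import Rotation as R
np.set_printoptions(precision=4,suppress=True)
M=R.from_euler("ZY",[.0999,-.3529]).as_matrix(); o=np.array([.5192,.2179,.1104])
V=[]
for i in(9,10,11):
    s,c=pickle.load(open(f"w{i}.pkl","rb")); g=cv2.GaussianBlur(c["img"].astype(np.float32),(0,0),.8)
    gx=cv2.Sobel(g,5,1,0); gy=cv2.Sobel(g,5,0,1); V.append((c,wT(c,s),np.minimum(np.sqrt((gx**2+gy**2).sum(2)),200)))
t=np.linspace(.05,.95,15)
def seg(a,b): return np.array(a)+(np.array(b)-np.array(a))*t[:,None]
E=lambda side:[seg((30,-20,34),(-30,-20,34)),seg((30,20,34),(-30,20,34)),seg((-30,side*20,0),(30,side*20,0)),seg((-30,side*20,0),(-30,side*20,34)),seg((30,side*20,0),(30,side*20,34))]
def pts(v,q,side):
    c,T,G=v; A=R.from_euler("YZ",[-q[3],q[4]]).as_matrix()
    return np.array([proj(c,o+M@(np.array(q[:3])/1000+A@k/1000),T) for k in np.vstack(E(side)[:2] if side==0 else E(side))]).T
def cost(q): return -sum(map_coordinates(v[2],pts(v,q,sd),order=1).mean() for v,sd in zip(V,(0,-1,1)))
r=differential_evolution(cost,[(-9,9),(-4,4),(-4,6),(-.2,.2),(-.1,.1)],seed=1,maxiter=50,popsize=10); print("x y z mm, pitch yaw rad",r.x,r.fun)
for p in(-.15,-.1,-.07,-.035,0,.035):
    rr=differential_evolution(lambda q:cost([q[0],q[1],q[2],p,q[3]]),[(-9,9),(-3,3),(-3,5),(-.05,.05)],seed=1,maxiter=15,popsize=8); print(p,rr.x,rr.fun)
E
python3 edge.py
```

```text
heatsink [(0.92, array([132.4, 105.1]))] [(0.56, [61.6, 89.0, 64.2, 78.6])]
x y z mm, pitch yaw rad [-5.3287 -0.3799  0.4864 -0.032  -0.0118] -535.52844
-0.15 [-7.0267 -0.408  -0.3947 -0.0141] -496.7513427734375
-0.1 [-6.1177 -0.1773  0.1259 -0.0021] -517.1226196289062
-0.07 [-5.8632 -0.3606  0.3307 -0.0083] -530.3463134765625
-0.035 [-5.3554 -0.3949  0.1968 -0.0084] -535.566650390625
0 [-4.6466 -0.6144  0.2224 -0.0035] -535.9442749023438
0.035 [-3.652  -0.332   0.2791  0.0015] -532.86572265625
```

The edge fit over three views puts the heatsink flat on the rail: x ≈ −5 mm, y ≈ −0.5 mm, z ≈ 0.2 mm, and tilt 0 to −0.03 rad. All are within limits and the robot is clear, so I'll hand in.

```bash
python3 -c "from rig import *; print(hand_in())"
```

```text
the job is handed in; nothing more can be done
None
```

The heatsink lies fins up on the steel stand's rail, measured about 5 mm downhill of midway, 0.5 mm off centre across it and flat within about 0.03 rad; the job is handed in, but `hand_in()` returned no verdict.

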